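# Turn a polished pommel ball in the raking light

## Task

Press the lamp's red treadle switch down to its stop to light the lamp and let it spring back. Then take the steel dish by its wooden handle, lift it about 8 cm straight up off the mat, and up there turn it a quarter turn anticlockwise seen from above, so that the handle, which pointed to the front of the mat, points away from the lamp; keep the dish level and over the mat, so that the polished brass ball lying loose in it stays in the middle and never rolls out to the rim. Finish holding the dish there, level and still in the lamp's light, and leave everything else on the bench where it is.

Things in the scene. Friction and masses are not known exactly. Their poses are not given: they have to be found in the camera images.
- mat: Square suede bench mat, 220 x 220 x 4 mm, fixed on the bench. Origin at the centre of its underside, axes along its edges: -x is its front, towards the robot, and the lamp stands on its +y (left) side. The dish stands on its middle.
- lamp: Green work lamp, fixed, about 250 mm left of the mat's centre: round foot 110 mm across, post, and a conical head 84 mm wide at about 180 mm height, pointing at the mat (along the lamp's own -y, a little down) and reaching 75 mm from the foot's axis towards it. 235 mm high. Origin at the centre of the foot's underside.
- treadle_base: Black base of the lamp's treadle switch, 135 x 96 x 8 mm with low side cheeks to 20 mm, fixed on the bench, to the right of the mat. Origin at the centre of its underside; +x points from the free edge of the pedal plate to its hinge.
- treadle (a joint): Red pedal plate of the switch, 100 x 78 x 6 mm, hinged along its far edge (axis 50 mm along the base's +x from its centre, 22 mm above the bench). 0 rad = up, where its spring holds it, free edge raised 0.24 rad; 0.22 rad = down at its stop, nearly flat, which makes the switch. At the stop the spring pushes back with about 8 N at treadle_toe.
- treadle_toe (a point): Point on the upper face of the pedal plate, on its middle line, 82 mm from the hinge and 18 mm from the free edge: the place to press. About 44 mm above the bench when up; it goes down 18 mm to the stop.
- dish: Shallow round steel dish with handle, 220 g +-20 %, loose: 113 mm across, 32 mm high; hollow curved to 150 mm radius, 100 mm across. Origin at the centre of the underside, z up. Handle runs level along the dish's own -x, 71 to 175 mm from the centre: dark wood bar 16.5 mm wide, 19 mm high, flat upright sides, its middle 29 mm above the underside. It starts pointing to the front of the mat.
- dish_grip (a point): Place to grip: middle of the handle's section, 98 mm from the dish's centre (dish frame -98, 0, 29 mm).
- dish_middle (a point): Middle of the hollow, on its surface, 16 mm above the dish's underside on its axis.
- pommel_center (a point): Centre of the polished brass ball, 28 mm across, 95 g give or take a fifth, lying loose in the middle of the hollow; it rolls very easily.
- glue: Bystander: white glue bottle with blue band, 44 mm across, 150 mm high. Origin at the centre of its underside. Leave it alone.
- wax_tin: Bystander: round brass-coloured tin with black lid, 74 mm across, 34 mm high. Origin at the centre of its underside. Leave it alone.
- tape: Bystander: roll of tan tape lying flat, 84 mm across, 24 mm high. Origin at the centre of its underside. Leave it alone.
- scales: Bystander: pair of wooden handle scales, stacked, 125 x 45 x 20 mm. Origin at the centre of its underside. Leave it alone.
- screwdriver: Bystander: screwdriver with yellow handle, 200 mm long, 26 mm high, lying along its x. Origin at the centre of its underside. Leave it alone.
- file: Bystander: file with orange handle, 270 mm long, 24 mm high, lying along its x. Origin at the centre of its underside. Leave it alone.
- knife: Bystander: finished knife, black handle and brass guard, 245 mm long, 19 mm high, lying along its x. Origin at the centre of its underside. Leave it alone.
Things that resemble listed ones, but are neither listed nor needed, are in the scene too. Of the things like the lamp, leave any that is pink; of the rest the larger one is meant.

How it is judged (in metres and radians):
On the way, in this order (a step that is already met when the one before it is completed fails the run):
1. the treadle is pressed down to its stop (at least 0.19 of 0.22 rad) (value of joint treadle above 0.19 rad), for 0.1 s.
2. the dish is in the gripper, its underside more than 50 mm above the bench, its handle still within 0.4 rad of the mat's front direction (height (world z) of dish above 0.05 m and contact force between the fingers and dish above 1 N and angle between the x axis of dish and the x axis of mat, either way round below 0.4 rad), for 0.1 s.
3. the dish, still up, has been turned a quarter turn: handle within 0.2 rad of the mat's right-hand direction, away from the lamp (height (world z) of dish above 0.05 m and contact force between the fingers and dish above 1 N and angle between the x axis of dish and the y axis of mat, either way round below 0.2 rad and y of dish_grip in the frame of mat below -0.03 m), for 0.1 s.
At the end, for the whole second after the job is handed in: Gripper holds the dish still, level (0.1 rad), underside 50-130 mm above the bench, centre within 60 mm of the mat's, handle within 0.2 rad of the mat's -y (away from the lamp); ball within 20 mm of the hollow's middle; treadle back up (under 0.03 rad); dish off the lamp (all of step 3 and height (world z) of dish below 0.13 m and angle between dish's own z axis and vertical below 0.1 rad and horizontal distance between pommel_center and dish_middle below 0.02 m and horizontal distance between dish and mat below 0.06 m and linear speed of dish below 0.02 m/s and angular speed of dish below 0.15 rad/s and contact force between dish and lamp below 0.1 N and value of joint treadle below 0.03 rad); the arm keeps its last pose, push and grip.
It fails at once if the ball rolls out to the rim of the dish (more than 32 mm from its middle) (horizontal distance between pommel_center and dish_middle above 0.032 m).
It fails at once if the dish is tipped by more than 0.25 rad (angle between dish's own z axis and vertical above 0.25 rad).
It fails at once if the dish leaves its place over the mat (more than 0.12 m off) (horizontal distance between dish and mat above 0.12 m).
It fails at once if something else on the bench is moved by more than 20 mm (distance of any of glue, wax_tin, tape, scales, screwdriver, file, knife from where it was at the start of the episode above 0.02 m).
It also fails if it takes over 59 s, if anything falls off the work surface, if the arm or the gripper's body presses on something with over 40 N, if the wrist force passes 120 N, or if a joint passes its speed limit or range.

## Robot

A 6-joint arm with a two-finger parallel gripper is mounted at the origin on the work surface. World frame = base frame: x ahead of the robot, y to its left, z up, the work surface at z = 0. Lengths are in mm, angles in degrees, forces in N, time in s.
With the tool pointing down it reaches from about 350 to 850 mm from the base axis. Payload 8.1 kg.
Tool frame: the origin (TCP) lies midway between the tips of the shut fingers; the grasp point (between the pads) lies 19 mm behind it; z points along the fingers, x is the direction in which the jaws open and shut, and the axes are right-handed (so a half turn about z gives the same grasp; the last joint's range is limited). The gripper opens to 85 mm and grips with 20 to 120 N. Pads are 22 mm wide; open, the fingers measure 114 mm over their backs; the gripper's body (76 mm by 85 mm) begins 54 mm behind the grasp point. The pads swing forward as they close: fully open they stand 13 mm farther back than shut.
Start: joints at [66.039, 7.471, 85.268, -0, 87.261, -4.893], TCP at [195.993, 567.091, 231.292] pointing down, gripper open.
Joint ranges: [-169.43, 169.43], [-51.17, 129.36], [1.28, 143.12], [-76.62, 256.62], [0, 156.53], [-152.29, 152.29]. Speed limits (degrees/s): [136.94, 136.94, 159.86, 180, 180, 180].

## Interface

Orientations are given as [roll, pitch, yaw] about the fixed x, y, z axes, in that order (R = Rz(yaw) Ry(pitch) Rx(roll)).
In Python, from bench import monitor, cams, r gives the robot as it stands.
- The arm moves only by the tool jog_arm, never from a script. Its arguments are lists of equal length, an entry for each row: "offset": the shift along the tool's x, y, z in mm, a list of three; "delta_rot": the turn, a rotation vector about the tool's x, y, z in degrees, a list of three; "jaw": the opening in per cent of the stroke, from 0 (shut) to 100 (fully open). In form: {"offset": [[x, y, z], ...], "delta_rot": [[rx, ry, rz], ...], "jaw": [jaw, ...]}. A call has 1 to 20 rows; each row shifts and turns the pose as measured when the row begins, along the tool's axes as they then stand; what a row does not reach is not made up. A row lasts 1/10 s, in which the tool goes at most 50 mm and 8.59 degrees, less where a joint would pass 70% of its speed; a pose out of reach is approached as far as the arm can. A call is refused whole if a number of a shift passes 50 or a number of a turn 8.59, either way. A call with a gripper value outside its range is refused whole. The fingers move at their own pace and stop on an object; "newtons" is the grip in N (left out, the last holds). Time passes only in rows, so rows that do not move let the fingers close. It gives the time, the measured TCP pose, the force and the opening at its end, in the units of the state.
- monitor.sense(): the state, without advancing time (a new reading comes with each control period).
- cams.snapshot(name): name is "scene" or "top"; returns (picture, depth): 420x560x3 uint8, red, green, blue; 420x560 float32, mm along the optical axis (not along the pixel's ray), 0 where there is no reading.
- cams.camera_model(name): a dict with "K" (3x3 intrinsics, pixels), "k1" (the pictures are not rectified: a ray, as slopes to the right and down, at radius r is drawn at 1 + k1 r^2 times it, then the intrinsics apply), "camera_from_world" (4x4, takes a point from world to camera coordinates). Camera axes: x right, y down, z forward; pixel columns grow to the right and rows downward; lengths in mm; the calibration is good to about 2 mm. A picture is of the moment at which its call begins. camera_model takes no time and is no camera call.
- r.hand_in(): hands the job in, once; it reports no verdict.
The state is a dict: "time": time; "joint_pos": joint angles; "qd": joint speeds; "joint_efforts": joint torques, N m; "tool_pos": TCP position; "tcp_rot": TCP orientation; "ft_force": force on the tool from outside, world axes, zero at the start; "wrist_torque": the same for the moment, N m; "finger_gap": finger opening in mm.
Only numpy, scipy, OpenCV 4.12 (cv2) and the standard library are available. Lean on these libraries where they do the work, as an engineer would, in place of code of your own. Each camera call takes 0.05 s, during which the arm holds its last target.

## Working session

There is one attempt and no reset: what is moved stays moved. The work goes in short steps, Python scripts to look and compute and a tool call to move; the robot and the scene stay as the last step left them, time stands still between calls to the robot, and variables do not carry over. Pictures are saved under pics/ and viewed, and the job is handed in when it is done.

Besides the shell and the picture viewer there is one more tool, called after "Emit:" in YAML: its name, and indented under it one key for each argument. jog_arm: Moves the arm, as the interface text tells. Its arguments: {"type":"object","properties":{"offset":{"type":"array","items":{"type":"array","items":{"type":"number"}}},"delta_rot":{"type":"array","items":{"type":"array","items":{"type":"number"}}},"jaw":{"type":"array","items":{"type":"number"}},"newtons":{"type":"number"}},"required":["offset","delta_rot","jaw"]}

```bash
ls; mkdir -p pics; cat > h.py <<'E'
import numpy as np, cv2
from bench import monitor, cams, r
def snap(n,f):
    p,d=cams.snapshot(n); cv2.imwrite(f'pics/{f}.png',p[:,:,::-1]); np.save(f'pics/{f}_d.npy',d); return p,d
def world(n,u,v,d):
    m=cams.camera_model(n);K=np.array(m["K"]);k=m["k1"]
    dist=np.array([k,0,0,0,0.])
    p=cv2.undistortPoints(np.array([[[u,v]]],float),K,dist)[0,0]
    T=np.linalg.inv(np.array(m["camera_from_world"]))
    return (T@np.array([p[0]*d,p[1]*d,d,1]))[:3]
def onplane(n,u,v,z):
    a=world(n,u,v,100.);b=world(n,u,v,1000.);t=(z-a[2])/(b[2]-a[2]);return a+t*(b-a)
def proj(n,P):
    m=cams.camera_model(n);T=np.array(m["camera_from_world"]);K=np.array(m["K"])
    q=T@np.append(P,1);return cv2.projectPoints(q[None,:3],np.zeros(3),np.zeros(3),K,np.array([m["k1"],0,0,0,0.]))[0].ravel()
E
python3 - <<'E'
from h import *
print(monitor.sense())
for n in ("scene","top"):
    snap(n,n+"0"); print(cams.camera_model(n))
E
```

```text
pics
{'time': 0.0, 'joint_pos': array([ 6.60422451e+01,  7.51492055e+00,  8.53305461e+01,  1.65951626e-04,
        8.72616944e+01, -4.89350344e+00]), 'qd': array([ 0.06157573,  0.0576854 , -0.09646049,  0.05489173,  0.0064357 ,
        0.00799529]), 'joint_efforts': array([ 2.32228349e-04, -5.69376469e+01, -5.00567079e+01,  7.88408238e-05,
        1.44624675e-02, -2.85049492e-05]), 'tool_pos': array([195.73124635, 566.58478782, 230.23425069]), 'tcp_rot': array([-1.79990694e+02,  1.06756372e-01,  7.09357491e+01]), 'ft_force': array([0.41984419, 0.3684625 , 0.87852592]), 'wrist_torque': array([-0.01161961,  0.01271804, -0.01522066]), 'finger_gap': 85.50327528463222}
{'K': array([[491.34701619,   0.        , 277.78996085],
       [  0.        , 491.34701619, 207.71559198],
       [  0.        ,   0.        ,   1.        ]]), 'k1': 0.0379707389461351, 'camera_from_world': array([[ 8.94140342e-02,  9.95962273e-01,  8.01755840e-03,
        -5.17278507e+01],
       [ 5.40750984e-01, -4.17835312e-02, -8.40144339e-01,
        -2.16513588e+02],
       [-8.36417063e-01,  7.94561972e-02, -5.42303613e-01,
         1.92733737e+03],
       [ 0.00000000e+00,  0.00000000e+00,  0.00000000e+00,
         1.00000000e+00]])}
{'K': array([[454.53299089,   0.        , 273.67199874],
       [  0.        , 454.53299089, 205.99487472],
       [  0.        ,   0.        ,   1.        ]]), 'k1': 0.03919635400386096, 'camera_from_world': array([[ 1.11938391e-02, -9.99738818e-01, -1.99246870e-02,
         2.23549350e+01],
       [-9.95225064e-01, -9.20668115e-03, -9.71715473e-02,
         5.52521168e+02],
       [ 9.69627276e-02,  2.09172705e-02, -9.95068187e-01,
         1.18566746e+03],
       [ 0.00000000e+00,  0.00000000e+00,  0.00000000e+00,
         1.00000000e+00]])}
```

View pics/scene0.png

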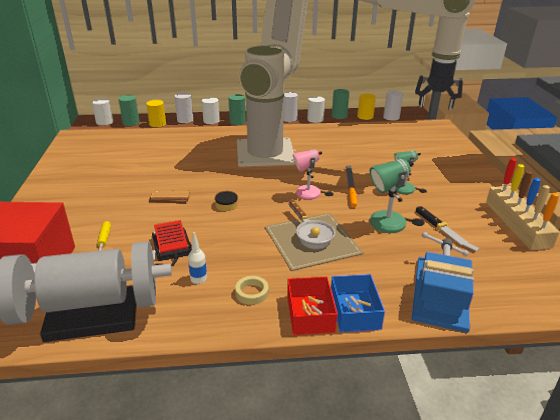

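View pics/top0.png

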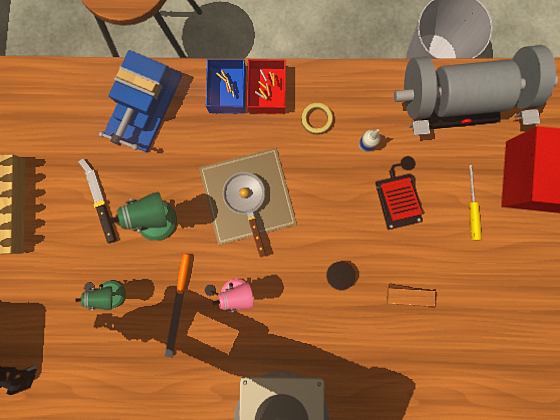

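```bash
python3 - <<'E'
import cv2
p=cv2.imread('pics/top0.png')
a=cv2.resize(p[140:265,190:310],None,fx=5,fy=5,interpolation=cv2.INTER_CUBIC);cv2.imwrite('pics/c1.png',a[:600])
a=cv2.resize(p[150:240,360:440],None,fx=6,fy=6,interpolation=cv2.INTER_CUBIC);cv2.imwrite('pics/c2.png',a)
p=cv2.imread('pics/scene0.png')
a=cv2.resize(p[180:280,130:400],None,fx=2.9,fy=2.9,interpolation=cv2.INTER_CUBIC);cv2.imwrite('pics/c3.png',a)
E
```

```text
(no output)
```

View pics/c1.png

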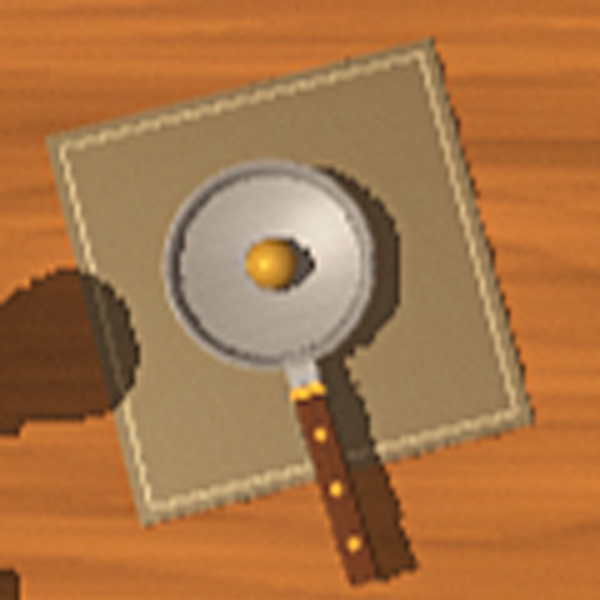

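View pics/c2.png

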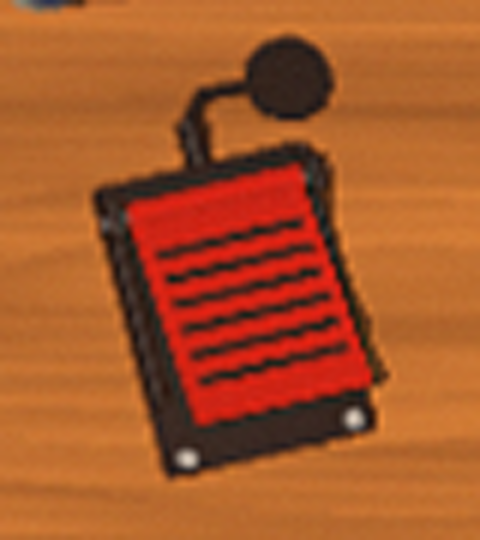

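View pics/c3.png

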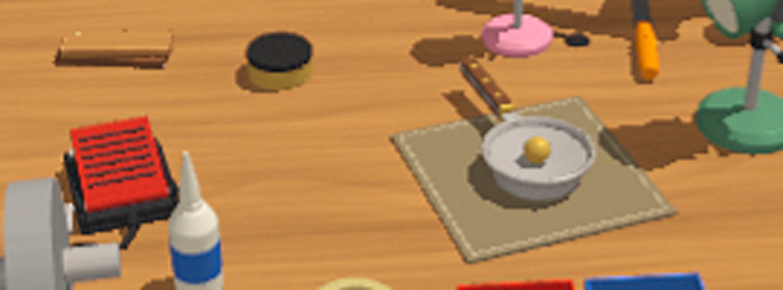

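```bash
python3 - <<'E'
from h import *
d=np.load('pics/top0_d.npy')
def c(x,y,ox,oy,s): return ox+(x+.5)/s-.5, oy+(y+.5)/s-.5
M=[onplane('top',*c(x,y,190,140,5),4) for x,y in [(50,138),(432,40),(530,425),(147,522)]]
print(np.round(M,1),np.mean(M,0))
M=np.array(M)
fx=M[0]-M[3]+M[1]-M[2]; print('mat yaw',np.degrees(np.arctan2(fx[1],fx[0])))
for nm,x,y,z in [('rimL',166,265,36),('rimR',375,265,36),('rimT',270,160,36),('rimB',275,370,36),('h near',313,395,42.5),('hend',368,578,42.5),('ball',272,264,20+14+4)]:
    u,v=c(x,y,190,140,5); print(nm,np.round(onplane('top',u,v,z),1),np.round(world('top',u,v,d[int(round(v)),int(round(u))]),1))
for nm,x,y,z in [('r1',321,434,42.5),('r2',336,489,42.5),('r3',353,544,42.5)]:
    u,v=c(x,y,190,140,5); print(nm,np.round(onplane('top',u,v,z),1),np.round(world('top',u,v,d[int(round(v)),int(round(u))]),1))
for nm,x,y,z in [('hl',130,210,24),('hr',303,165,24),('fr',372,385,48),('fl',200,425,48),('mid',252,297,36),('toe',275,370,44),('baseTL',97,190,20),('sc1',187,458,8),('sc2',354,419,8)]:
    u,v=c(x,y,360,150,6); print(nm,np.round(onplane('top',u,v,z),1),np.round(world('top',u,v,d[int(round(v)),int(round(u))]),1))
# handle mask via depth
us,vs=np.meshgrid(np.arange(235,280),np.arange(205,260))
P=np.array([world('top',u,v,d[v,u]) for u,v in zip(us.ravel(),vs.ravel())])
s=(P[:,2]>36)&(P[:,2]<50)
np.save('pics/P.npy',P)
Q=P[s]; print(len(Q),Q.min(0),Q.max(0))
E
```

```text
[[659.7 233.2   4. ]
 [716.   23.9   4. ]
 [504.5 -31.4   4. ]
 [450.  175.1   4. ]] [582.56099086 100.19456561   4.        ]
mat yaw 15.077383393765922
rimL [586.  163.6  36. ] [586.4 164.1  32.6]
rimR [586.9  52.3  36. ] [591.6  53.8  -0.6]
rimT [643.  109.2  36. ] [643.1 109.2  35.3]
rimB [530.5 104.6  36. ] [532.9 107.2   4.9]
h near [516.9  83.8  42.5] [517.   83.8  41.9]
hend [421.7  53.5  42.5] [421.6  53.7  38.3]
ball [586.7 107.   38. ] [585.6 106.2  47. ]
r1 [496.5  79.2  42.5] [496.6  79.5  39.2]
r2 [467.8  70.9  42.5] [467.7  70.8  44.5]
r3 [439.2  61.6  42.5] [439.2  61.5  44.8]
hl [ 612.6 -258.4   24. ] [ 611.9 -257.3   29.1]
hr [ 633.4 -334.8   24. ] [ 634.  -335.9   20.1]
fr [ 533.6 -355.8   48. ] [ 537.5 -369.9    1.6]
fl [ 515.5 -282.2   48. ] [ 515.6 -282.5   46.4]
mid [ 572.8 -308.4   36. ] [ 572.7 -308.3   36.5]
toe [ 540.  -315.7   44. ] [ 540.2 -316.2   41.9]
baseTL [ 622.1 -244.8   20. ] [ 622.  -244.6   20.7]
sc1 [ 503.4 -285.8    8. ] [ 503.1 -284.5   13.6]
sc2 [ 521.6 -359.7    8. ] [ 521.3 -358.3   12.6]
308 [416.84192541  48.82009075  36.25889995] [553.52670268 127.44994702  48.65314232]
```

```bash
cat >> h.py <<'E'
from scipy.spatial.transform import Rotation as Ro
def plan(wps,smax=40,rmax=8,dec=0):
    """wps list of (x,y,z,yaw) ; tool down. prints rows in tool frame"""
    s=monitor.sense();p=np.array(s['tool_pos']);e=s['tcp_rot'];R=Ro.from_euler('xyz',e,degrees=True)
    off=[];rot=[]
    for x,y,z,yaw in wps:
        T=np.array([x,y,z],float);RT=Ro.from_euler('xyz',[180,0,yaw],degrees=True)
        rv=(R.inv()*RT).as_rotvec(degrees=True)
        n=max(1,int(np.ceil(max(np.linalg.norm(T-p)/smax,np.linalg.norm(rv)/rmax))))
        p0=p.copy();R0=R
        for i in range(1,n+1):
            pt=p0+(T-p0)*i/n; Rt=R0*Ro.from_rotvec(rv*i/n,degrees=True)
            o=np.round(R.inv().apply(pt-p),dec); q=np.round((R.inv()*Rt).as_rotvec(degrees=True),1)
            off.append((o+0.).tolist());rot.append((q+0.).tolist())
            p=p+R.apply(o);R=R*Ro.from_rotvec(q,degrees=True)
    print(len(off));print('offset',off);print('rot',rot)
E
python3 - <<'E'
from h import *
plan([(196,567,330,71),(450,100,330,-2),(541,-315,150,-74),(541,-315,70,-74)],smax=48,rmax=8.5)
d=np.load('pics/top0_d.npy')
for nm,u,v in [('lampTop',150,212),('glue',372,135),('small',100,296),('pink',235,295)]:
    w=d[v-12:v+12,u-12:u+12]; j=np.unravel_index(np.argmin(w),w.shape);print(nm,np.round(world('top',u-12+j[1],v-12+j[0],w.min())))
E
```

```text
27
offset [[0.0, 0.0, -33.0], [0.0, 0.0, -33.0], [0.0, 0.0, -34.0], [-30.0, 33.0, 0.0], [-26.0, 35.0, 0.0], [-22.0, 39.0, 0.0], [-19.0, 40.0, 0.0], [-13.0, 42.0, 0.0], [-10.0, 43.0, 0.0], [-4.0, 44.0, 0.0], [0.0, 45.0, 0.0], [5.0, 44.0, 0.0], [9.0, 43.0, 0.0], [14.0, 42.0, 0.0], [18.0, 40.0, 0.0], [11.0, 41.0, 18.0], [15.0, 40.0, 18.0], [21.0, 37.0, 18.0], [25.0, 35.0, 18.0], [29.0, 31.0, 18.0], [33.0, 27.0, 18.0], [35.0, 23.0, 18.0], [39.0, 18.0, 18.0], [40.0, 13.0, 18.0], [42.0, 8.0, 18.0], [0.0, 0.0, 40.0], [0.0, 0.0, 40.0]]
rot [[0.0, 0.0, 0.0], [0.0, 0.1, 0.0], [0.0, 0.0, -0.1], [0.0, 0.0, 6.1], [0.0, 0.0, 6.1], [0.0, 0.0, 6.1], [0.0, 0.0, 6.0], [0.0, 0.0, 6.1], [0.0, 0.0, 6.1], [0.0, 0.0, 6.1], [0.0, 0.0, 6.1], [0.0, 0.0, 6.1], [0.0, 0.0, 6.1], [0.0, 0.0, 6.0], [0.0, 0.0, 6.1], [0.0, 0.0, 7.2], [0.0, 0.0, 7.2], [0.0, 0.0, 7.2], [0.0, 0.0, 7.2], [0.0, 0.0, 7.2], [0.0, 0.0, 7.2], [0.0, 0.0, 7.2], [0.0, 0.0, 7.2], [0.0, 0.0, 7.2], [0.0, 0.0, 7.2], [0.0, 0.0, 0.0], [0.0, 0.0, 0.0]]
lampTop [ 435.    3. 1234.]
glue [ 435.    3. 1234.]
small [ 435.    3. 1234.]
pink [308. 140. 165.]
```

Emit:
jog_arm:
  offset:
    - [0,0,-33]
    - [0,0,-33]
    - [0,0,-34]
    - [-30,33,0]
    - [-26,35,0]
    - [-22,39,0]
    - [-19,40,0]
    - [-13,42,0]
    - [-10,43,0]
    - [-4,44,0]
    - [0,45,0]
    - [5,44,0]
    - [9,43,0]
    - [14,42,0]
    - [18,40,0]
  delta_rot:
    - [0,0,0]
    - [0,0,0]
    - [0,0,0]
    - [0,0,6]
    - [0,0,6]
    - [0,0,6]
    - [0,0,6]
    - [0,0,6]
    - [0,0,6]
    - [0,0,6]
    - [0,0,6]
    - [0,0,6]
    - [0,0,6]
    - [0,0,6]
    - [0,0,6]
  jaw: [0,0,0,0,0,0,0,0,0,0,0,0,0,0,0]

```text
time: 1.6
tool_pos: [447.1, 82.0, 329.0]
tcp_rot: [179.3, 0.4, -3.3]
ft_force: [0.9, 0.5, -0.1]
finger_gap: 0.0
```

```bash
python3 - <<'E'
from h import *
s=monitor.sense();print(s['time'],s['tool_pos'],s['tcp_rot'],s['finger_gap'],s['ft_force'])
plan([(541,-315,150,-74),(541,-315,65,-74)],smax=48,rmax=8.5)
E
```

```text
1.6 [447.07916595  82.04685384 329.00176037] [179.32681257   0.35413684  -3.30687374] 0.04904952668007092 [ 0.86319311  0.49923272 -0.13161354]
12
offset [[12.0, 39.0, 18.0], [16.0, 37.0, 19.0], [21.0, 35.0, 18.0], [25.0, 32.0, 18.0], [29.0, 29.0, 18.0], [32.0, 25.0, 18.0], [35.0, 21.0, 18.0], [37.0, 16.0, 18.0], [39.0, 12.0, 18.0], [41.0, 7.0, 18.0], [0.0, 0.0, 42.0], [0.0, 0.0, 43.0]]
rot [[0.1, 0.0, 7.1], [0.1, 0.0, 7.0], [0.0, 0.0, 7.1], [0.1, 0.0, 7.1], [0.1, -0.1, 7.0], [0.1, 0.0, 7.1], [0.1, 0.0, 7.1], [0.0, 0.0, 7.1], [0.1, 0.0, 7.0], [0.1, 0.0, 7.1], [0.0, 0.0, 0.0], [0.0, 0.0, 0.0]]
```

Emit:
jog_arm:
  offset:
    - [12,39,18]
    - [16,37,19]
    - [21,35,18]
    - [25,32,18]
    - [29,29,18]
    - [32,25,18]
    - [35,21,18]
    - [37,16,18]
    - [39,12,18]
    - [41,7,18]
    - [0,0,30]
    - [0,0,30]
    - [0,0,10]
    - [0,0,0]
  delta_rot:
    - [0.1,0,7.1]
    - [0.1,0,7]
    - [0,0,7.1]
    - [0.1,0,7.1]
    - [0.1,0,7]
    - [0.1,0,7.1]
    - [0.1,0,7.1]
    - [0,0,7.1]
    - [0.1,0,7]
    - [0.1,0,7.1]
    - [0,0,0]
    - [0,0,0]
    - [0,0,0]
    - [0,0,0]
  jaw: [0,0,0,0,0,0,0,0,0,0,0,0,0,0]

```text
time: 3.0
tool_pos: [529.8, -340.2, 64.6]
tcp_rot: [180.0, 0.3, -77.8]
ft_force: [-0.5, -0.7, 0.3]
finger_gap: 0.1
```

```bash
python3 - <<'E'
from h import *
s=monitor.sense();print(s['time'],s['tool_pos'],s['tcp_rot'],s['finger_gap'],s['ft_force'])
snap('scene','s1');snap('top','t1')
a=cv2.imread('pics/s1.png')[130:300,90:270];cv2.imwrite('pics/s1c.png',cv2.resize(a,None,fx=3.4,fy=3.4,interpolation=cv2.INTER_CUBIC))
plan([(541,-315,50,-74)])
E
```

```text
3.0 [ 529.76854865 -340.15729535   64.61066862] [179.96651046   0.25747725 -77.78961091] 0.12171134147434085 [-0.47648043 -0.65625962  0.34359501]
1
offset [[-23.0, -15.0, 17.0]]
rot [[-0.1, 0.1, -3.8]]
```

View pics/s1c.png

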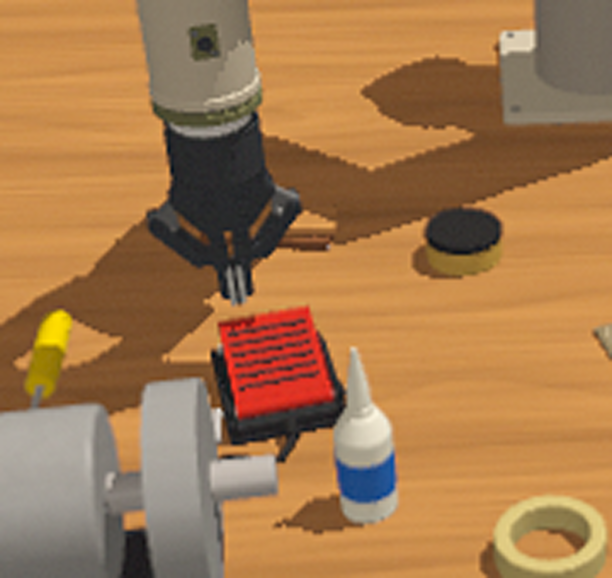

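The fingers, at crop (237,295), are shut and just short of the plate's free edge, to its left in this view. I'll correct sideways, then press.

Emit:
jog_arm:
  offset:
    - [-12,-8,0]
    - [-11,-7,0]
    - [0,0,0]
    - [0,0,8]
    - [0,0,0]
  delta_rot:
    - [0,0,-2]
    - [0,0,-1.8]
    - [0,0,0]
    - [0,0,0]
    - [0,0,0]
  jaw: [0,0,0,0,0]

```text
time: 3.6
tool_pos: [545.7, -312.5, 65.8]
tcp_rot: [-179.5, -0.4, -73.4]
ft_force: [-0.7, -0.0, -0.8]
finger_gap: 0.5
```

```bash
python3 - <<'E'
from h import *
plan([(541,-315,50,-74)])
E
```

```text
1
offset [[1.0, 5.0, 16.0]]
rot [[-0.5, -0.3, 0.6]]
```

Emit:
jog_arm:
  offset:
    - [0,4,8]
    - [0,0,6]
    - [0,0,0]
    - [0,0,0]
  delta_rot:
    - [0,0,0]
    - [0,0,0]
    - [0,0,0]
    - [0,0,0]
  jaw: [0,0,0,0]

```text
time: 4.0
tool_pos: [540.8, -314.4, 49.8]
tcp_rot: [-179.6, -0.3, -73.5]
ft_force: [-0.1, 0.3, -0.2]
finger_gap: -0.1
```

Emit:
jog_arm:
  offset:
    - [0,0,5]
    - [0,0,5]
    - [0,0,5]
    - [0,0,4]
  delta_rot:
    - [0,0,0]
    - [0,0,0]
    - [0,0,0]
    - [0,0,0]
  jaw: [0,0,0,0]

```text
time: 4.4
tool_pos: [540.9, -315.7, 31.3]
tcp_rot: [-179.6, -0.4, -73.5]
ft_force: [-4.5, 0.3, 7.0]
finger_gap: 0.0
```

Emit:
jog_arm:
  offset:
    - [0,0,3]
    - [0,0,2]
    - [0,0,0]
  delta_rot:
    - [0,0,0]
    - [0,0,0]
    - [0,0,0]
  jaw: [0,0,0]

```text
time: 4.7
tool_pos: [540.5, -315.8, 26.9]
tcp_rot: [-179.6, -0.4, -73.5]
ft_force: [-3.8, 2.4, 7.2]
finger_gap: 0.1
```

Emit:
jog_arm:
  offset:
    - [0,0,2]
    - [0,0,0]
  delta_rot:
    - [0,0,0]
    - [0,0,0]
  jaw: [0,0]

```text
time: 4.9
tool_pos: [540.7, -315.9, 27.1]
tcp_rot: [-179.7, -0.4, -73.5]
ft_force: [-4.5, 3.0, 8.1]
finger_gap: -0.1
```

Emit:
jog_arm:
  offset:
    - [0,0,3]
    - [0,0,0]
  delta_rot:
    - [0,0,0]
    - [0,0,0]
  jaw: [0,0]

```text
time: 5.1
tool_pos: [541.1, -316.1, 27.2]
tcp_rot: [-179.7, -0.4, -73.5]
ft_force: [-4.9, 2.9, 7.8]
finger_gap: 0.2
```

Emit:
jog_arm:
  offset:
    - [0,0,3]
    - [0,0,0]
    - [0,0,0]
  delta_rot:
    - [0,0,0]
    - [0,0,0]
    - [0,0,0]
  jaw: [0,0,0]

```text
time: 5.4
tool_pos: [541.5, -316.3, 27.8]
tcp_rot: [-179.6, -0.4, -73.5]
ft_force: [-3.6, 1.3, 6.3]
finger_gap: 0.2
```

Emit:
jog_arm:
  offset:
    - [0,0,4]
    - [0,0,4]
  delta_rot:
    - [0,0,0]
    - [0,0,0]
  jaw: [0,0]

```text
time: 5.6
tool_pos: [542.1, -316.8, 25.4]
tcp_rot: [-179.7, -0.4, -73.4]
ft_force: [-24.0, 15.1, 50.1]
finger_gap: -0.1
```

```bash
python3 - <<'E'
from h import *
p,d=snap('scene','s2')
s=monitor.sense();print(s['time'],s['tool_pos'],s['ft_force'])
a=cv2.imread('pics/s2.png')[160:280,120:420];cv2.imwrite('pics/s2c.png',cv2.resize(a,None,fx=2.6,fy=2.6,interpolation=cv2.INTER_CUBIC))
E
```

```text
5.65 [ 542.08153234 -316.81730539   25.68423316] [-21.07168319  12.02894353  40.26829361]
```

View pics/s2c.png

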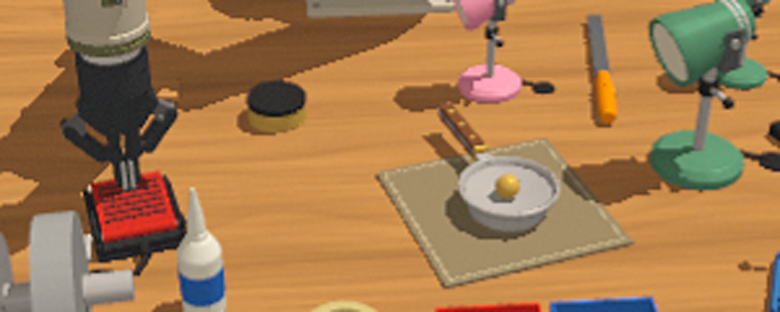

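The pedal at crop (135,210) lies flat on its stop. I'll hold briefly with less force, then release.

Emit:
jog_arm:
  offset:
    - [0,0,1]
    - [0,0,1]
    - [0,0,1]
  delta_rot:
    - [0,0,0]
    - [0,0,0]
    - [0,0,0]
  jaw: [0,0,0]

```text
time: 5.95
tool_pos: [542.6, -316.9, 27.0]
tcp_rot: [-179.6, -0.5, -73.4]
ft_force: [-3.4, 1.7, 6.8]
finger_gap: 0.2
```

Emit:
jog_arm:
  offset:
    - [0,0,-10]
    - [0,0,-20]
    - [0,0,-40]
    - [0,0,-40]
    - [0,0,-30]
    - [0,0,0]
  delta_rot:
    - [0,0,0]
    - [0,0,0]
    - [0,0,0]
    - [0,0,0]
    - [0,0,0]
    - [0,0,0]
  jaw: [0,0,0,0,0,0]

```text
time: 6.55
tool_pos: [542.1, -315.4, 172.6]
tcp_rot: [-179.5, -0.5, -73.4]
ft_force: [0.5, 0.2, 2.3]
finger_gap: -0.0
```

```bash
python3 - <<'E'
from h import *
snap('top','t2');snap('scene','s3')
d=np.load('pics/top0_d.npy');e=np.load('pics/t2_d.npy')
for u,v in [(402,185),(405,205),(407,211),(402,214),(395,216)]: print(u,v,d[v,u],e[v,u])
s=monitor.sense();print(s['time'],s['tool_pos'],s['tcp_rot'],s['ft_force'])
plan([(520,-150,170,-73),(493,78,140,-73)],smax=30)
E
```

```text
402 185 1213.2267 1211.5249
405 205 1189.2869 967.30273
407 211 1182.0642 965.99603
402 214 1186.1891 1183.432
395 216 1180.7545 1186.8171
6.65 [ 540.3101638  -314.15310129  167.83381692] [-1.79761738e+02 -1.79675933e-01 -7.33987461e+01] [-1.30685931  0.0830717  -0.5083489 ]
14
offset [[-27.0, -5.0, 0.0], [-27.0, -4.0, -1.0], [-28.0, -5.0, 0.0], [-27.0, -4.0, -1.0], [-27.0, -5.0, 0.0], [-27.0, -5.0, 0.0], [-28.0, -5.0, 4.0], [-28.0, -5.0, 3.0], [-29.0, -5.0, 4.0], [-28.0, -5.0, 4.0], [-28.0, -5.0, 4.0], [-28.0, -6.0, 3.0], [-29.0, -5.0, 4.0], [-28.0, -5.0, 4.0]]
rot [[0.0, 0.0, -0.1], [-0.1, -0.1, 0.0], [0.0, 0.0, -0.1], [-0.1, 0.0, -0.1], [0.0, -0.1, 0.0], [0.0, 0.0, -0.1], [0.0, 0.0, 0.0], [0.0, 0.0, 0.0], [0.0, 0.0, 0.0], [0.0, 0.0, 0.0], [0.0, 0.0, 0.0], [0.0, 0.0, 0.0], [0.0, 0.0, 0.0], [0.0, 0.0, 0.0]]
```

View pics/s3.png

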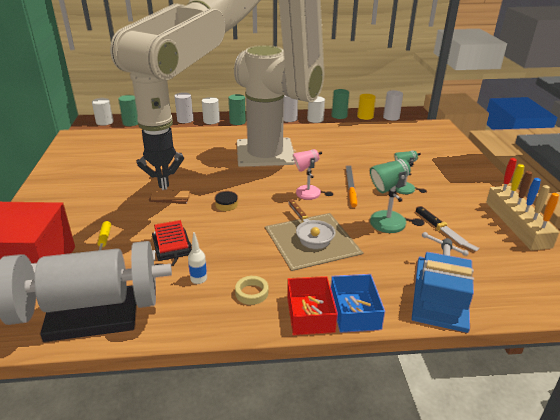

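Emit:
jog_arm:
  offset:
    - [-15,-3,0]
    - [-27,-4,0]
    - [-28,-5,0]
    - [-27,-5,0]
    - [-27,-5,0]
    - [-27,-5,0]
    - [-28,-5,4]
    - [-28,-5,3]
    - [-29,-5,4]
    - [-28,-5,4]
    - [-28,-5,4]
    - [-25,-6,3]
    - [-20,-5,4]
    - [-14,-3,4]
    - [-8,-2,0]
    - [0,0,0]
    - [0,0,0]
  delta_rot:
    - [0,0,0]
    - [0,0,0]
    - [0,0,0]
    - [0,0,0]
    - [0,0,0]
    - [0,0,0]
    - [0,0,0]
    - [0,0,0]
    - [0,0,0]
    - [0,0,0]
    - [0,0,0]
    - [0,0,0]
    - [0,0,0]
    - [0,0,0]
    - [0,0,0]
    - [0,0,0]
    - [0,0,0]
  jaw: [30,60,60,60,60,60,60,60,60,60,60,60,60,60,60,60,60]

```text
time: 8.35
tool_pos: [473.7, 80.8, 106.5]
tcp_rot: [177.7, 1.5, -73.3]
ft_force: [0.4, -0.7, 0.6]
finger_gap: 51.0
```

```bash
python3 - <<'E'
from h import *
snap('scene','s4');snap('top','t4')
s=monitor.sense();print(s['time'],s['tool_pos'],s['tcp_rot'],s['ft_force'],s['finger_gap'])
plan([(493,78.2,75,-72.8)],smax=20)
a=cv2.imread('pics/s4.png')[150:270,250:450];cv2.imwrite('pics/s4c.png',cv2.resize(a,None,fx=3.9,fy=3.9,interpolation=cv2.INTER_CUBIC))
E
```

```text
8.45 [474.19351359  80.42686465 106.88109843] [177.70174662   1.53590241 -73.30918851] [ 0.00152539 -0.75172914  1.1258569 ] 51.2598949395665
2
offset [[4.0, -9.0, 15.0], [4.0, -9.0, 16.0]]
rot [[1.1, 0.8, -0.2], [1.2, 0.7, -0.3]]
```

View pics/s4c.png

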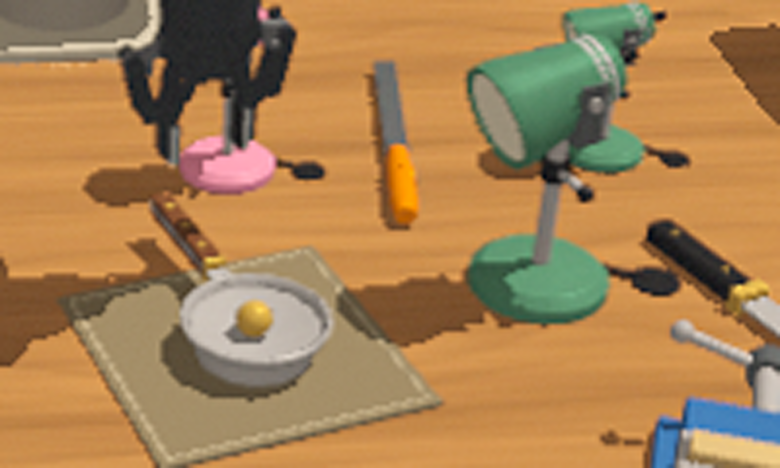

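The open fingers, at crop (170,140) and (240,130), are above the handle at (190,235). The ball is still in the middle at (255,318).

Emit:
jog_arm:
  offset:
    - [4,-9,12]
    - [4,-9,10]
    - [0,0,6]
    - [0,0,0]
    - [0,0,0]
  delta_rot:
    - [1.1,0.8,-0.2]
    - [1.2,0.7,-0.3]
    - [0,0,0]
    - [0,0,0]
    - [0,0,0]
  jaw: [60,60,60,60,60]

```text
time: 8.95
tool_pos: [494.8, 74.9, 79.0]
tcp_rot: [-179.8, -0.0, -73.1]
ft_force: [0.9, -0.8, 0.7]
finger_gap: 51.0
```

```bash
python3 - <<'E'
from h import *
s=monitor.sense();print(s['time'],s['tool_pos'],s['tcp_rot'],s['ft_force'],s['finger_gap'])
plan([(493,78.2,65,-72.8)],smax=20)
E
```

```text
8.95 [494.82740585  74.90046844  78.96218998] [-1.79836213e+02 -4.51761406e-02 -7.30553548e+01] [ 0.9026048  -0.83054507  0.66112251] 50.956997634093085
1
offset [[-4.0, 1.0, 14.0]]
rot [[-0.2, 0.0, -0.3]]
```

Emit:
jog_arm:
  offset:
    - [-4,1,6]
    - [0,0,6]
    - [0,0,0]
    - [0,0,0]
  delta_rot:
    - [-0.2,0,-0.3]
    - [0,0,0]
    - [0,0,0]
    - [0,0,0]
  jaw: [60,60,60,60]

```text
time: 9.35
tool_pos: [492.8, 78.6, 67.0]
tcp_rot: [180.0, -0.0, -72.8]
ft_force: [-0.2, -0.5, 1.0]
finger_gap: 51.0
```

```bash
python3 - <<'E'
from h import *
s=monitor.sense();print(s['time'],s['tool_pos'],s['tcp_rot'],s['ft_force'],s['finger_gap'])
plan([(493,78.2,12,-72.8)],smax=10)
snap('scene','s5')
a=cv2.imread('pics/s5.png')[150:250,260:390];cv2.imwrite('pics/s5c.png',cv2.resize(a,None,fx=5.5,fy=5.5,interpolation=cv2.INTER_CUBIC))
E
```

```text
9.35 [492.83605294  78.58891803  67.00127822] [ 1.79983697e+02 -3.47322676e-02 -7.27679548e+01] [-0.22373336 -0.52933909  1.0350927 ] 50.976260061303364
6
offset [[0.0, 0.0, 9.0], [0.0, 0.0, 9.0], [0.0, 0.0, 10.0], [0.0, 0.0, 9.0], [0.0, 0.0, 9.0], [0.0, 0.0, 9.0]]
rot [[0.0, 0.0, 0.0], [0.0, 0.0, 0.0], [0.0, 0.0, 0.0], [0.0, 0.0, 0.0], [0.0, 0.0, 0.0], [0.0, 0.0, 0.0]]
```

View pics/s5c.png

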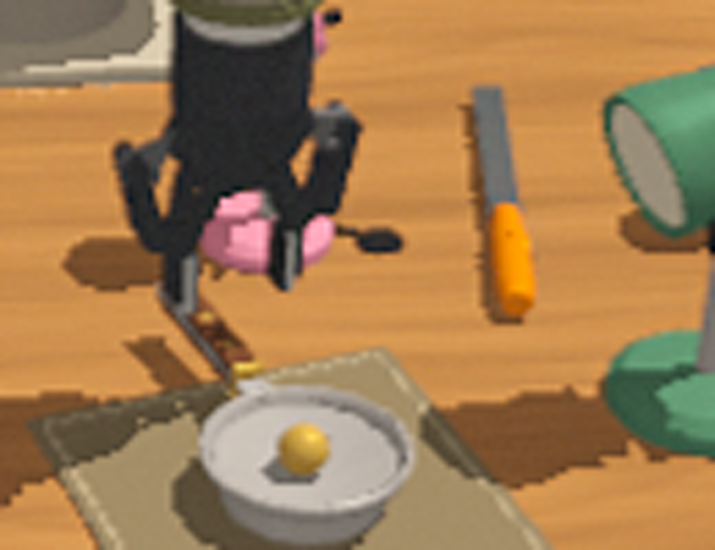

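Fingers at crop (180,300) and (285,285) straddle the handle line, so I'll go down.

Emit:
jog_arm:
  offset:
    - [0,0,9]
    - [0,0,9]
    - [0,0,9]
    - [0,0,9]
    - [0,0,7]
    - [0,0,4]
    - [0,0,0]
    - [0,0,0]
  delta_rot:
    - [0,0,0]
    - [0,0,0]
    - [0,0,0]
    - [0,0,0]
    - [0,0,0]
    - [0,0,0]
    - [0,0,0]
    - [0,0,0]
  jaw: [60,60,60,60,60,60,60,60]

```text
time: 10.2
tool_pos: [491.8, 78.5, 14.7]
tcp_rot: [179.9, -0.0, -72.8]
ft_force: [-0.5, -0.2, 0.8]
finger_gap: 51.1
```

```bash
python3 - <<'E'
from h import *
s=monitor.sense();print(s['time'],s['tool_pos'],s['tcp_rot'],s['ft_force'],s['finger_gap'])
plan([(493,78.2,12,-72.8)],smax=10)
snap('scene','s6');snap('top','t6')
a=cv2.imread('pics/s6.png')[180:260,270:370];cv2.imwrite('pics/s6c.png',cv2.resize(a,None,fx=7,fy=7,interpolation=cv2.INTER_CUBIC))
a=cv2.imread('pics/t6.png')[140:265,190:310];cv2.imwrite('pics/t6c.png',cv2.resize(a,None,fx=4.8,fy=4.8,interpolation=cv2.INTER_CUBIC))
E
```

```text
10.2 [491.82621213  78.47441288  14.6996309 ] [ 1.79865721e+02 -9.32150190e-03 -7.27651398e+01] [-0.48218714 -0.15722496  0.81901199] 51.09774113577697
1
offset [[1.0, -1.0, 3.0]]
rot [[0.1, 0.0, 0.0]]
```

View pics/s6c.png

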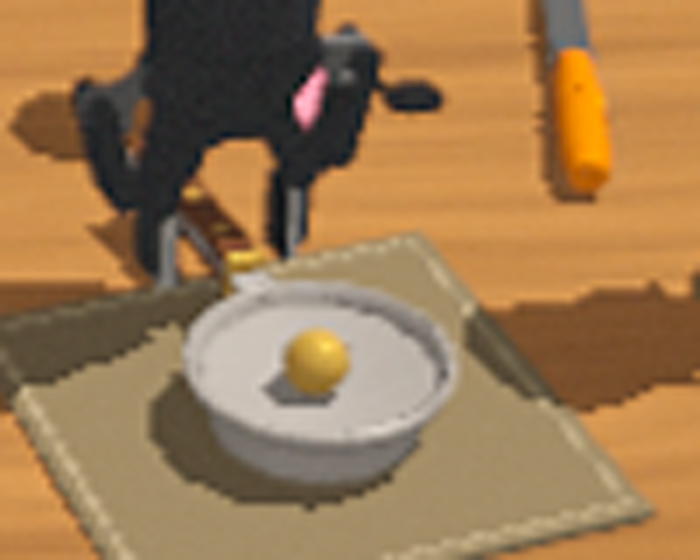

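View pics/t6c.png

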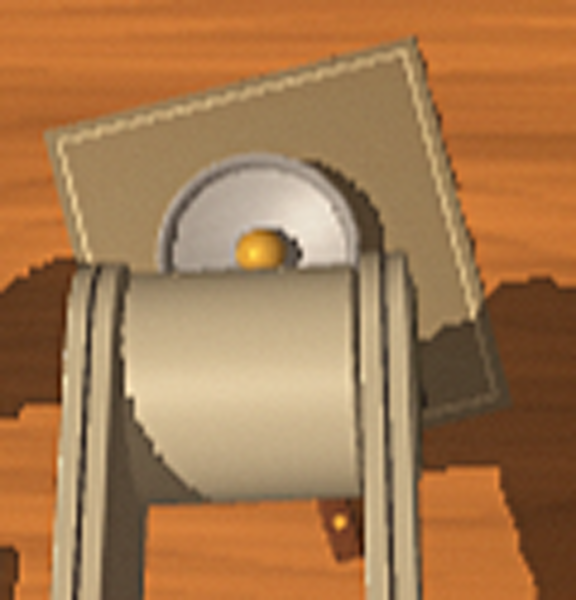

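Emit:
jog_arm:
  offset:
    - [1,-1,2]
    - [0,0,0]
    - [0,0,0]
    - [0,0,0]
    - [0,0,0]
    - [0,0,0]
    - [0,0,0]
    - [0,0,0]
  delta_rot:
    - [0,0,0]
    - [0,0,0]
    - [0,0,0]
    - [0,0,0]
    - [0,0,0]
    - [0,0,0]
    - [0,0,0]
    - [0,0,0]
  jaw: [50,40,32,28,26,25,24,23]
  newtons: 30

```text
time: 11.1
tool_pos: [494.8, 77.8, 14.4]
tcp_rot: [-179.9, -0.1, -72.8]
ft_force: [0.5, -0.5, -0.3]
finger_gap: 19.6
```

Emit:
jog_arm:
  offset:
    - [0,0,0]
    - [0,0,0]
    - [0,0,0]
    - [0,0,0]
  delta_rot:
    - [0,0,0]
    - [0,0,0]
    - [0,0,0]
    - [0,0,0]
  jaw: [22,21,20,19]

```text
time: 11.5
tool_pos: [494.8, 77.7, 14.5]
tcp_rot: [-179.9, -0.1, -72.8]
ft_force: [0.9, -0.5, 1.0]
finger_gap: 16.1
```

Emit:
jog_arm:
  offset:
    - [0,0,0]
    - [0,0,0]
    - [0,0,0]
    - [0,0,0]
  delta_rot:
    - [0,0,0]
    - [0,0,0]
    - [0,0,0]
    - [0,0,0]
  jaw: [18,16,12,8]

```text
time: 11.9
tool_pos: [494.8, 77.7, 14.5]
tcp_rot: [-179.9, -0.1, -72.8]
ft_force: [0.1, -0.2, 1.2]
finger_gap: 15.9
```

```bash
python3 - <<'E'
from h import *
s=monitor.sense();print(s['time'],s['tool_pos'],s['tcp_rot'],s['ft_force'],s['wrist_torque'],s['finger_gap'])
snap('scene','s7')
a=cv2.imread('pics/s7.png')[180:260,270:370];cv2.imwrite('pics/s7c.png',cv2.resize(a,None,fx=7,fy=7,interpolation=cv2.INTER_CUBIC))
E
```

```text
11.9 [494.80164485  77.67631229  14.52136021] [-1.79943030e+02 -6.80907904e-02 -7.27748875e+01] [ 0.05216168 -0.2142385   1.16300985] [-0.05700912 -0.01101291 -0.08006811] 15.94452753299062
```

View pics/s7c.png

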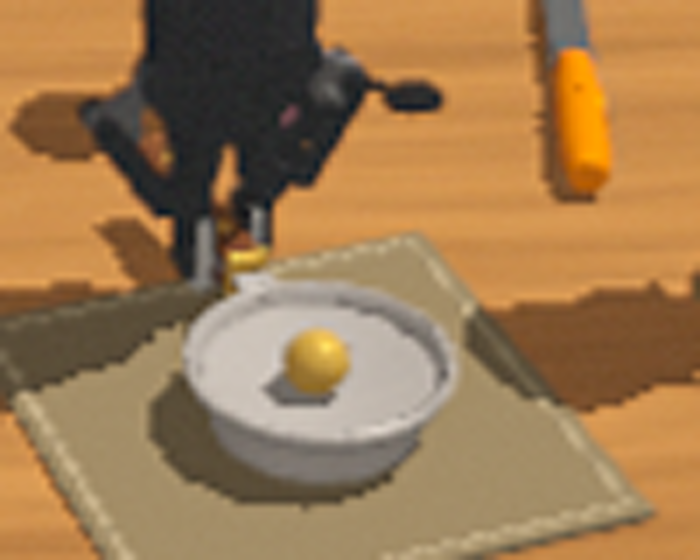

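The handle is gripped at crop (235,250), and dish and ball have not moved. Next: firmer grip and a small test lift.

Emit:
jog_arm:
  offset:
    - [0,0,0]
    - [0,0,0]
    - [0,0,0]
    - [0,0,-2]
    - [0,0,-3]
    - [0,0,-3]
    - [0,0,-2]
    - [0,0,-1]
    - [0,0,0]
  delta_rot:
    - [0,0,0]
    - [0,0,0]
    - [0,0,0]
    - [0,0,0]
    - [0,0,0]
    - [0,0,0]
    - [0,0,0]
    - [0,0,0]
    - [0,0,0]
  jaw: [4,0,0,0,0,0,0,0,0]
  newtons: 120

```text
time: 12.85
tool_pos: [492.3, 77.7, 24.5]
tcp_rot: [179.8, 0.0, -72.8]
ft_force: [0.2, -0.3, -3.0]
finger_gap: 15.1
```

```bash
python3 - <<'E'
from h import *
s=monitor.sense();print(s['time'],s['tool_pos'],s['tcp_rot'],s['ft_force'],s['wrist_torque'],s['finger_gap'])
snap('scene','s8')
a=cv2.imread('pics/s8.png')[180:260,270:370];cv2.imwrite('pics/s8c.png',cv2.resize(a,None,fx=7,fy=7,interpolation=cv2.INTER_CUBIC))
E
```

```text
12.85 [492.32239359  77.71746532  24.45575654] [ 1.79785715e+02  5.84476275e-03 -7.27571113e+01] [ 0.15267675 -0.29318179 -2.98214844] [-0.11184167  0.29266567 -0.02649703] 15.06332837801986
```

View pics/s8c.png

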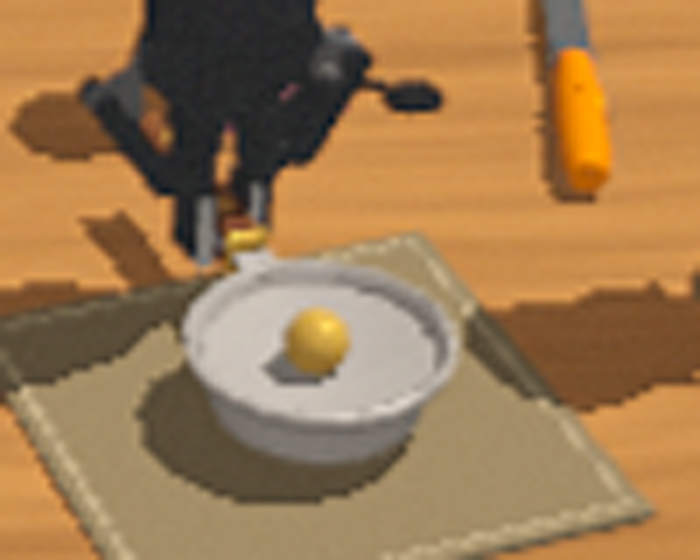

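The dish is clear of the mat and level, with the ball central at crop (317,340).

Emit:
jog_arm:
  offset:
    - [0,0,-2]
    - [0,0,-4]
    - [0,0,-5]
    - [0,0,-5]
    - [0,0,-5]
    - [0,0,-5]
    - [0,0,-5]
    - [0,0,-5]
    - [0,0,-5]
    - [0,0,-4]
    - [0,0,-2]
    - [0,0,0]
  delta_rot:
    - [0,0,0]
    - [0,0,0]
    - [0,0,0]
    - [0,0,0]
    - [0,0,0]
    - [0,0,0]
    - [0,0,0]
    - [0,0,0]
    - [0,0,0]
    - [0,0,0]
    - [0,0,0]
    - [0,0,0]
  jaw: [0,0,0,0,0,0,0,0,0,0,0,0]

```text
time: 14.1
tool_pos: [492.9, 77.8, 76.4]
tcp_rot: [179.8, -0.0, -72.8]
ft_force: [-0.3, -0.8, -2.5]
finger_gap: 14.6
```

```bash
python3 - <<'E'
from h import *
s=monitor.sense();print(s['time'],s['tool_pos'],s['tcp_rot'],s['ft_force'],s['wrist_torque'],s['finger_gap'])
snap('scene','s9')
a=cv2.imread('pics/s9.png')[160:260,260:400];cv2.imwrite('pics/s9c.png',cv2.resize(a,None,fx=5.5,fy=5.5,interpolation=cv2.INTER_CUBIC))
E
```

```text
14.1 [492.87785707  77.79437972  76.35392571] [ 1.79847163e+02 -8.93822835e-03 -7.27590457e+01] [-0.26888085 -0.76103795 -2.54021135] [-0.08428205  0.26268251 -0.03113342] 14.5583671959439
```

View pics/s9c.png

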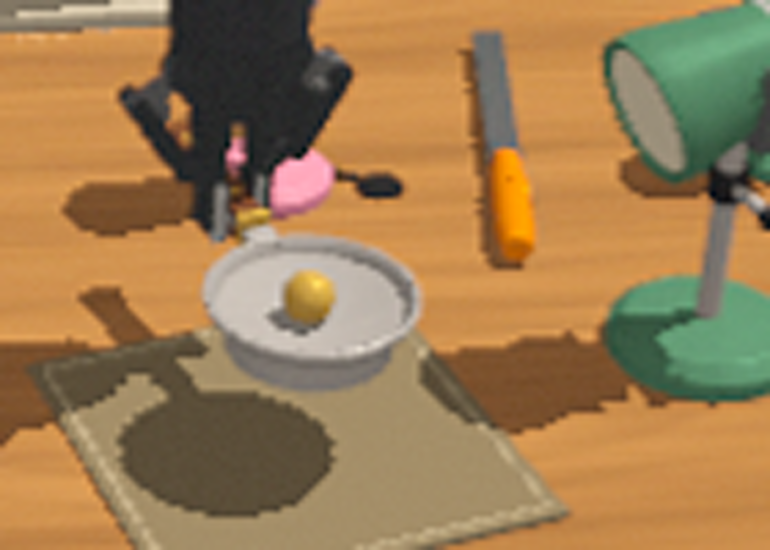

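Emit:
jog_arm:
  offset:
    - [0,0,-2]
    - [0,0,-4]
    - [0,0,-5]
    - [0,0,-4]
    - [0,0,-2]
    - [0,0,0]
    - [0,0,0]
    - [0.9,0,0]
    - [1.7,0,0]
    - [2.6,0,0]
    - [3.4,-0.1,0]
    - [3.4,-0.1,0]
    - [3.4,-0.1,0]
    - [3.4,-0.1,0]
    - [2.6,0,0]
    - [1.7,0,0]
    - [0.9,0,0]
    - [0,0,0]
  delta_rot:
    - [0,0,0]
    - [0,0,0]
    - [0,0,0]
    - [0,0,0]
    - [0,0,0]
    - [0,0,0]
    - [0,0,0]
    - [0,0,-0.5]
    - [0,0,-1]
    - [0,0,-1.5]
    - [0,0,-2]
    - [0,0,-2]
    - [0,0,-2]
    - [0,0,-2]
    - [0,0,-1.5]
    - [0,0,-1]
    - [0,0,-0.5]
    - [0,0,0]
  jaw: [0,0,0,0,0,0,0,0,0,0,0,0,0,0,0,0,0,0]

```text
time: 15.95
tool_pos: [501.8, 54.0, 92.2]
tcp_rot: [179.6, 0.1, -57.7]
ft_force: [0.3, 0.5, -3.0]
finger_gap: 15.0
```

```bash
cat >> h.py <<'E'
def st():
    s=monitor.sense();p=s['tool_pos'];y=np.radians(s['tcp_rot'][2]); c=p+98*np.array([-np.sin(y),np.cos(y),0])
    print(s['time'],p,s['tcp_rot'],'centre',c,s['ft_force'],s['wrist_torque'],s['finger_gap'])
E
python3 - <<'E'
from h import *
st()
snap('scene','s10')
a=cv2.imread('pics/s10.png')[160:260,260:400];cv2.imwrite('pics/s10c.png',cv2.resize(a,None,fx=5.5,fy=5.5,interpolation=cv2.INTER_CUBIC))
E
```

```text
15.95 [501.81449054  53.97005398  92.18854686] [ 1.79616873e+02  1.26859953e-01 -5.77201778e+01] centre [584.66858694 106.30740881  92.18854686] [ 0.26511809  0.46502101 -3.03624927] [-0.14602951  0.20736065 -0.00707218] 15.032854416557118
```

View pics/s10c.png

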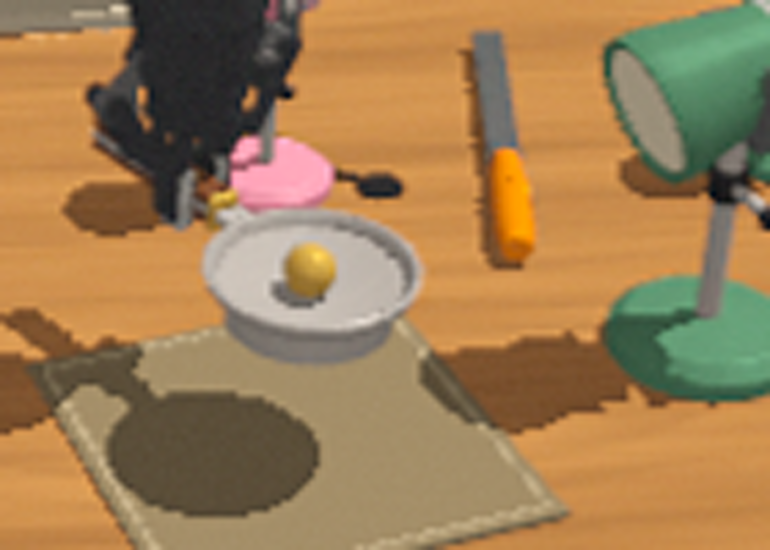

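Fifteen degrees turned, with the ball still in the middle at crop (310,270). I'll continue the turn.

Emit:
jog_arm:
  offset:
    - [0.9,0,0]
    - [1.7,0,0]
    - [2.6,0,0]
    - [3.4,-0.1,0]
    - [4.3,-0.1,0]
    - [4.3,-0.1,0]
    - [4.3,-0.1,0]
    - [4.3,-0.1,0]
    - [4.3,-0.1,0]
    - [4.3,-0.1,0]
    - [4.3,-0.1,0]
    - [4.3,-0.1,0]
    - [4.3,-0.1,0]
    - [4.3,-0.1,0]
    - [3.4,-0.1,0]
    - [2.6,0,0]
    - [1.7,0,0]
    - [0.9,0,0]
    - [0,0,0]
  delta_rot:
    - [0,0,-0.5]
    - [0,0,-1]
    - [0,0,-1.5]
    - [0,0,-2]
    - [0,0,-2.5]
    - [0,0,-2.5]
    - [0,0,-2.5]
    - [0,0,-2.5]
    - [0,0,-2.5]
    - [0,0,-2.5]
    - [0,0,-2.5]
    - [0,0,-2.5]
    - [0,0,-2.5]
    - [0,0,-2.5]
    - [0,0,-2]
    - [0,0,-1.5]
    - [0,0,-1]
    - [0,0,-0.5]
    - [0,0,0]
  jaw: [0,0,0,0,0,0,0,0,0,0,0,0,0,0,0,0,0,0,0]

```text
time: 17.9
tool_pos: [550.9, 14.4, 92.3]
tcp_rot: [179.7, 0.2, -20.4]
ft_force: [-0.3, -0.7, -3.2]
finger_gap: 14.7
```

```bash
python3 - <<'E'
from h import *
st()
snap('scene','s11')
a=cv2.imread('pics/s11.png')[160:260,260:400];cv2.imwrite('pics/s11c.png',cv2.resize(a,None,fx=5.5,fy=5.5,interpolation=cv2.INTER_CUBIC))
E
```

```text
17.9 [550.94934634  14.39882991  92.34769441] [ 1.79739009e+02  1.75820215e-01 -2.03902089e+01] centre [585.09370988 106.25830105  92.34769441] [-0.28570121 -0.66507555 -3.15929227] [-0.25204369  0.10174469 -0.02073964] 14.749990669054439
```

View pics/s11c.png

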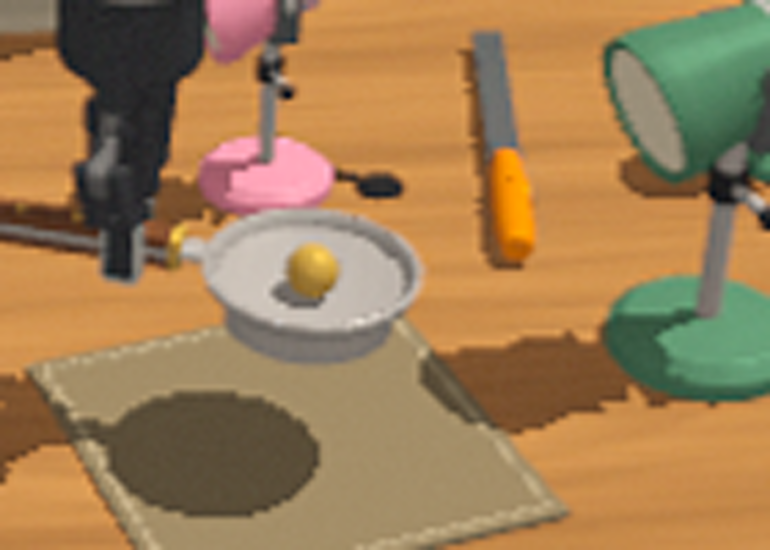

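Emit:
jog_arm:
  offset:
    - [0.9,0,0]
    - [1.7,0,0]
    - [2.6,0,0]
    - [3.4,-0.1,0]
    - [4.3,-0.1,0]
    - [4.3,-0.1,0]
    - [4.3,-0.1,0]
    - [4.3,-0.1,0]
    - [4.3,-0.1,0]
    - [4.3,-0.1,0]
    - [4.3,-0.1,0]
    - [4.3,-0.1,0]
    - [4.3,-0.1,0]
    - [3.4,-0.1,0]
    - [2.6,0,0]
    - [1.7,0,0]
    - [0.9,0,0]
    - [0,0,0]
    - [0,0,0]
  delta_rot:
    - [0,0,-0.5]
    - [0,0,-1]
    - [0,0,-1.5]
    - [0,0,-2]
    - [0,0,-2.5]
    - [0,0,-2.5]
    - [0,0,-2.5]
    - [0,0,-2.5]
    - [0,0,-2.5]
    - [0,0,-2.5]
    - [0,0,-2.5]
    - [0,0,-2.5]
    - [0,0,-2.5]
    - [0,0,-2]
    - [0,0,-1.5]
    - [0,0,-1]
    - [0,0,-0.5]
    - [0,0,0]
    - [0,0,0]
  jaw: [0,0,0,0,0,0,0,0,0,0,0,0,0,0,0,0,0,0,0]

```text
time: 19.85
tool_pos: [610.7, 10.6, 92.0]
tcp_rot: [179.8, 0.2, 14.6]
ft_force: [0.6, 0.6, -2.8]
finger_gap: 14.5
```

```bash
python3 - <<'E'
from h import *
st()
snap('scene','s12');snap('top','t12')
a=cv2.imread('pics/s12.png')[160:260,260:400];cv2.imwrite('pics/s12c.png',cv2.resize(a,None,fx=5.5,fy=5.5,interpolation=cv2.INTER_CUBIC))
E
```

```text
19.85 [610.68561791  10.62651428  91.95089623] [179.83781398   0.19657862  14.55439635] centre [586.05831141 105.48164474  91.95089623] [ 0.57304552  0.61733344 -2.7826328 ] [-0.33677634 -0.09639972 -0.0240357 ] 14.468730511046811
```

View pics/s12c.png

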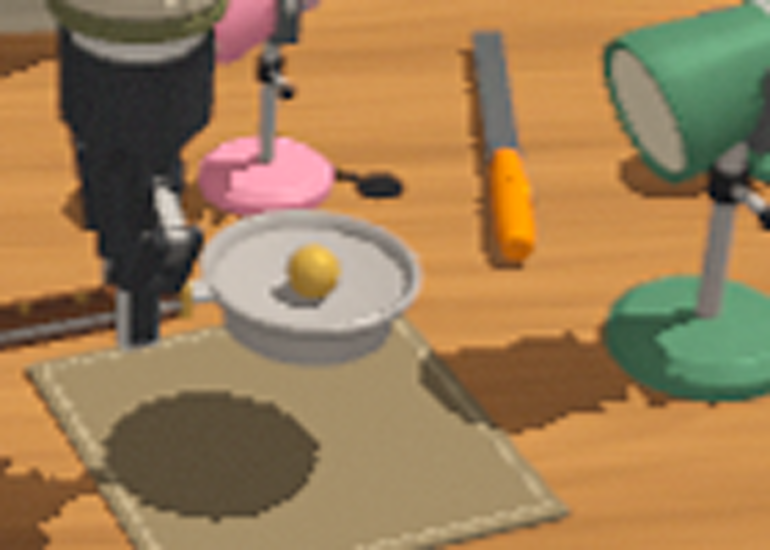

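View pics/t12.png

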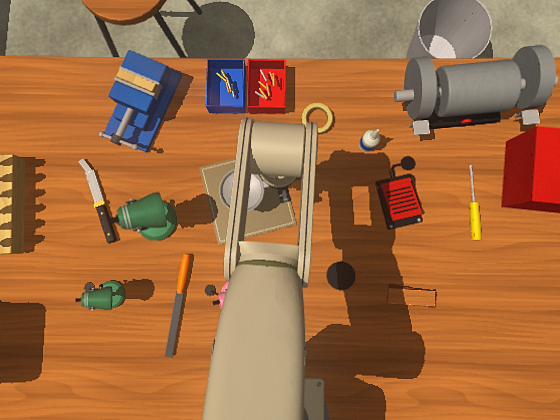

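The dish is turned, its handle pointing right of the mat, with the ball central at crop (313,270). I'll let it settle and check the level from depth.

Emit:
jog_arm:
  offset:
    - [0,0,0]
    - [0,0,0]
    - [0,0,0]
    - [0,0,0]
    - [0,0,0]
  delta_rot:
    - [0,0,0]
    - [0,0,0]
    - [0,0,0]
    - [0,0,0]
    - [0,0,0]
  jaw: [0,0,0,0,0]

```text
time: 20.45
tool_pos: [610.5, 10.6, 92.1]
tcp_rot: [179.8, 0.2, 14.5]
ft_force: [0.5, -0.4, -4.0]
finger_gap: 14.4
```

```bash
python3 - <<'E'
from h import *
st(); p,d=snap('scene','s13')
c=np.array([586,105.5])
P=np.array([world('scene',u,v,d[v,u]) for v in range(195,235) for u in range(290,345)])
rr=np.hypot(*(P[:,:2]-c).T)
# surface of hollow: sphere fit
s=(P[:,2]>85)&(P[:,2]<125)&(rr>18)&(rr<46);Q=P[s]
A=np.c_[2*Q,np.ones(len(Q))];x=np.linalg.lstsq(A,(Q**2).sum(1),rcond=None)[0]
print(len(Q),'sphere',x[:3],np.sqrt(x[3]+x[:3]@x[:3]))
s=(rr>51)&(rr<56)&(P[:,2]>105)&(P[:,2]<130);Q=P[s];co=np.linalg.lstsq(np.c_[Q[:,:2]-c,np.ones(len(Q))],Q[:,2],rcond=None)[0];print('rim plane',len(Q),co)
s=(rr<20)&(P[:,2]>112);print('ball',P[s].mean(0),P[s][:,2].max(),s.sum())
import re
u,v=proj('scene',[586,105.5,P[s][:,2].max()-14]);print(u,v)
pi=p.astype(int);m=(pi[:,:,0]-pi[:,:,2]>90);sub=m[195:235,300:335];ys,xs=np.nonzero(sub);print('ball px',xs.mean()+300,ys.mean()+195,len(xs))
E
```

```text
20.45 [610.49064941  10.58350852  92.0633573 ] [179.83658307   0.19021915  14.52713626] centre [585.90847571 105.45034538  92.0633573 ] [ 0.45443745 -0.35966411 -4.02402123] [-0.2700831  -0.03405776 -0.02968953] 14.444137161722585
391 sphere [584.44829544 105.59372956  87.18271803] 38.4708241349708
rim plane 160 [ 1.95064102e-04 -8.27259651e-03  1.10566045e+02]
ball [592.41230184 105.8903391  118.99243088] 126.62380756472783 56
315.64605238678325 208.19056790274374
ball px 322.59333333333336 202.64 150
```

```bash
python3 - <<'E'
from h import *
print(r.hand_in()); st()
E
```

```text
the job is handed in; nothing more can be done
None
the job is handed in; nothing more can be done
```

I pressed the treadle to its stop and let it spring back. I then gripped the dish by its handle, lifted it, turned it about 87° anticlockwise around its own centre, and handed it in holding it there. The hand-in came at about 20.5 s of the 59 s allowed and, as expected, gave no verdict.

- **Treadle:** it was held down for over a second with the fingertips 25–27 mm above the bench, which is the stop. The later pictures show it back up.
- **Press force:** one press peaked at about 50 N at the wrist for a moment. It came through the fingertips, not the arm or the gripper's body, which are limited to 40 N.
- **Lamp:** I could see no change in its light in the pictures, so I judged the press by height and force.
- **Dish:** before hand-in, depth readings put it within about 0.01 rad of level, with its underside about 79 mm above the bench. From the arm's pose, its centre is about 6 mm from the mat's and the handle is within about 1° of pointing away from the lamp, assuming it did not slip in the grip. The tool stayed within 0.3 mm over the last half second.
- **Ball:** it looked central in every picture. My two numeric checks of its position were not reliable: one depth average was about 6 mm off centre because it saw only the near side of the ball, and the colour mask was confused by the wood. I went by the pictures instead.
- **Other things on the bench:** none of the moves came near them, and none looked displaced in the pictures; I did not measure their positions at the end.

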